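Deburr the cut end of the short mounting post

ROBOT

A 6-joint arm with a two-finger parallel gripper is mounted at the origin on the work surface. World frame = base frame: x ahead of the robot, y to its left, z up, the work surface at z = 0. Lengths are in m, angles in rad, forces in N, time in s.
With the tool pointing down it reaches from about 0.4 to 0.825 m from the base axis. Payload 7 kg.
Tool frame: the origin (TCP) lies midway between the tips of the shut fingers; the grasp point (between the pads) lies 19 mm behind it; z points along the fingers, y is the line along which they close (so a half turn about z gives the same grasp; the last joint's range is limited). The gripper opens to 85 mm and grips with 20 to 120 N. Pads are 22 mm wide; open, the fingers measure 114 mm over their backs; the gripper's body (76 mm by 85 mm) begins 54 mm behind the grasp point. The pads swing forward as they close: fully open they stand 13 mm farther back than shut.
Start: joints at [1.407, 0.359, 0.012, 0, -1.224, -0.288], TCP at [0.295, 0.607, 0.231] pointing down, gripper open.
Joint ranges: [-3.07, 3.07], [-1.43, 2.12], [-1.02, 1.25], [-3.03, 1.67], [-3.05, -0], [-3.03, 3.03]. Speed limits (rad/s): [2.39, 2.39, 3.01, 3.14, 3.14, 3.14].

INTERFACE

Orientations are given as a unit quaternion [w, x, y, z].
In Python, from rig import manip, jaws, kinematics, viewer, job, sensors gives the robot as it stands. Calls block until the motion is done:
- manip.move_pose(position, orientation): joint-space move of the TCP to a pose.
- manip.move_straight(position, orientation=None, max_speed=0.15, force_limit=None): straight line of the TCP; orientation=None keeps the orientation; max_speed is the mean speed in m/s. With force_limit (N) it stops when the force on the tool has changed by that much, and returns True; else False.
- manip.move_j(angles): joint-space move.
- jaws.command_gripper(opening): opening from 0.0 (shut) to 1.0 (fully open); the grip force is fixed at half the most; returns when the fingers have stopped.
- manip.pause(seconds).
- kinematics.ik(position, orientation): joint angles nearest the present ones, or None.
- viewer.snapshot(name): name is "side" or "top"; returns (picture, depth): 400x640x3 uint8, red, green, blue; 400x640 float32, m along the optical axis (not along the pixel's ray), 0 where there is no reading.
- viewer.get_calibration(name): a dict with "K" (3x3 intrinsics, pixels), "k1" (the pictures are not rectified: a ray, as slopes to the right and down, at radius r is drawn at 1 + k1 r^2 times it, then the intrinsics apply), "origin" and "rotation" of the camera in the world. Camera axes: x right, y down, z forward; pixel columns grow to the right and rows downward; lengths in m; the calibration is good to about 2 mm. A picture is of the moment at which its call begins. get_calibration takes no time and is no camera call.
A pose or a line that the arm cannot do raises manip.IKError and nothing moves.
- job.sign_off(): hands the job in; it is judged then, once.
Trained networks look in the newest picture that a camera, given by its name, has taken for a name from the list of things; names that differ only in an ending like _2 or _b are one class to them, and where a whole thing is asked for, a point or a joint stands for the part that bears it (a point fixed in the world has none). Each returns a list of dicts, best first, with "p" (0 to 1); they miss things now and then, are a little off and sometimes report something else, mostly with a low value. They report only what shows in the picture. A call takes as long as a camera call. They do not tell look-alikes from the thing itself.
- viewer.silhouettes(target, camera): "mask" (400x640 bool, what is visible of it) and "location" ([column, row] in pixels, amid what is visible of it).
Readings, each from a call of its own:
- sensors.current_time(): time.
- sensors.current_joint_pos(): joint angles.
- sensors.current_dq(): joint speeds.
- sensors.current_effort(): joint torques, N m.
- sensors.current_ee_pos(): TCP position.
- sensors.current_ee_rot(): TCP orientation.
- sensors.current_ft_force(): force on the tool from outside, world axes, zero at the start.
- sensors.current_ft_torque(): the same for the moment, N m.
- sensors.current_opening(): opening from 0.0 (shut) to 1.0 (fully open).
- sensors.current_finger_force(): force on a finger pad.
Only numpy, scipy, OpenCV 4.12 (cv2) and the standard library are available. Lean on these libraries where they do the work, as an engineer would, in place of code of your own. Each camera call takes 0.05 s, during which the arm holds its last target. There are 200 camera calls.

TASK

Take the deburring tool from its stand and deburr the inner edge of the shorter of the two open mounting posts: put the blade into the post's mouth, bring it lightly against the edge on the side where the black cable gland sits on the base plate, and run it clockwise (seen from above) all the way round the edge, keeping contact, until it is back at the gland side. Then stand the tool upright in its stand again and let go.

Things in the scene. Friction and masses are not known exactly. Their poses are not given: they have to be found in the camera images.
- deburrer: Hand deburring tool, 0.17 kg, upright in its stand, blade down. Origin: middle of the black square handle (26 x 26 mm, 70 long; x, y square to its flats, z up): grip here, 40 N or more. Collar 44 mm wide, underside 43 mm below origin; sprung neck, pivot 62 mm below. The thin blade leans up to 0.24 rad any way and springs back: pushed 15 mm above its tip it gives 4 mm per N, 13 mm at most.
- blade_tip (a point): Tip of the thin steel blade, on its axis: 135 mm below the handle's middle when the neck is straight. The blade tapers from 7 mm across at the tip to 12 mm across 37 mm higher up; above that is an 8 mm shank.
- short_post: The shorter post: fixed steel tube, outside 60, bore 52 mm, open at the top, rim 90 mm above the table (the taller one: 140), on a grey plate 140 x 110 x 12 mm. Origin: tube axis at table height; z up; x points to the black cable gland, 32 mm high, on the plate 66 mm from the axis. Clockwise from above runs +x, -y, -x, +y. Work with the tip 5 to 40 mm below the rim; 15 is good.
- tool_stand: The tool's stand, fixed: upright aluminium tube, outside 40, bore 32 mm, top 110 mm above the table, on a black foot 80 x 80 mm. Origin: tube axis at table height; z up. The blade hangs in the bore and the collar rests on the tube's top, the handle's middle then 153 mm above the table.
Not all that is in view belongs to the job. What is shaped like the short_post but red is not meant. What is shaped like the deburrer but yellow is not meant.

How it is judged:
By the outcome, as a careful person would: the job done as asked, in the order asked, and still so for the second after the job is handed in, with the robot touching nothing.
It also fails if it takes over 72 s, if anything falls off the work surface, if the arm or the gripper's body presses on something with over 40 N, if the wrist force passes 120 N, or if a joint passes its speed limit or range.

## Working session

There is one attempt and no reset: what is moved stays moved. The work goes in short steps, each a Python script; the robot and the scene stay as the last script left them, time stands still between calls to the robot, and variables do not carry over. Pictures are saved under pics/ and viewed, at most 10 in all, crops included, and the job is handed in when it is done.

```bash
mkdir -p pics; ls
cat > h.py <<'E'
import numpy as np, cv2
from rig import manip, jaws, kinematics, viewer, job, sensors
def world(cam,u,v,d):
    c=viewer.get_calibration(cam);K=np.array(c["K"]);
    p=np.array([(u-K[0,2])/K[0,0],(v-K[1,2])/K[1,1]],float);q=p.copy()
    for _ in range(10): q=p/(1+c["k1"]*(q[0]**2+q[1]**2))
    return np.array(c["origin"])+np.array(c["rotation"])@(np.array([q[0],q[1],1])*d)
def cloud(cam,depth):
    c=viewer.get_calibration(cam);K=np.array(c["K"])
    v,u=np.mgrid[:400,:640]
    px=(u-K[0,2])/K[0,0];py=(v-K[1,2])/K[1,1];x,y=px,py
    for _ in range(10):
        s=1+c["k1"]*(x*x+y*y);x,y=px/s,py/s
    P=np.stack([x,y,np.ones_like(x)],-1)*depth[...,None]
    W=P@np.array(c["rotation"]).T+np.array(c["origin"])
    W[depth<=0]=np.nan
    return W
def save(n,p): cv2.imwrite(f"pics/{n}.png",p[...,::-1])
E
python3 - <<'E'
from h import *
for c in("top","side"):
    p,d=viewer.snapshot(c);save(c,p);np.savez(f"{c}.npz",p=p,d=d)
    k=viewer.get_calibration(c);print(c,k["origin"],np.round(k["rotation"],3).tolist(),k["K"],k["k1"])
    W=cloud(c,d)
    for n in("deburrer","short_post","tool_stand"):
        for r in viewer.silhouettes(n,c):
            m=r["mask"];w=W[m];w=w[~np.isnan(w[:,0])]
            print(n,round(r["p"],2),r["location"],m.sum(),len(w) and (np.round(np.median(w,0),3),np.round(np.percentile(w,97,axis=0),3)), p[m].mean(0).round())
print(sensors.current_ee_rot(),sensors.current_time())
E
```

```text
pics
top [ 0.31506018 -0.07757147  1.2054239 ] [0.063, -0.702, 0.708, -0.049] [[468.16399048   0.         325.79863183]
 [  0.         468.16399048 195.24364823]
 [  0.           0.           1.        ]] -0.14226076229218776Traceback (most recent call last):
  File "<stdin>", line 5, in <module>
  File "h.py", line 15, in cloud
    W=P@np.array(c["rotation"]).T+np.array(c["origin"])
      ~^~~~~~~~~~~~~~~~~~~~~~~~~~
ValueError: matmul: Input operand 1 has a mismatch in its core dimension 0, with gufunc signature (n?,k),(k,m?)->(n?,m?) (size 4 is different from 3)
```

```bash
python3 - <<'E'
s=open('h.py').read()
s=s.replace('np.array(c["rotation"])','rot(c["rotation"])')
s=s.replace("def world","from scipy.spatial.transform import Rotation as R\ndef rot(q): return R.from_quat([q[1],q[2],q[3],q[0]]).as_matrix()\ndef world",1)
open('h.py','w').write(s)
E
python3 - <<'E'
from h import *
for c in("top","side"):
    p,d=viewer.snapshot(c);save(c,p);np.savez(f"{c}.npz",p=p,d=d)
    k=viewer.get_calibration(c);print(c,k["origin"],np.round(k["rotation"],3).tolist())
    W=cloud(c,d)
    for n in("deburrer","short_post","tool_stand"):
        for r in viewer.silhouettes(n,c):
            m=r["mask"];w=W[m];w=w[~np.isnan(w[:,0])]
            print(n,round(r["p"],2),r["location"],m.sum(),len(w) and (np.round(np.median(w,0),3),np.round(np.percentile(w,97,axis=0),3)), p[m].mean(0).round())
print(sensors.current_ee_rot(),sensors.current_time())
E
```

```text
top [ 0.31506018 -0.07757147  1.2054239 ] [0.063, -0.702, 0.708, -0.049]
deburrer 0.56 [292.5, 189.7] 286 (array([0.492, 0.026, 0.169]), array([0.509, 0.047, 0.191])) [65. 62. 60.]
deburrer 0.49 [264.8, 248.2] 238 (array([0.361, 0.075, 0.161]), array([0.38 , 0.09 , 0.173])) [119. 102.  42.]
short_post 0.56 [393.2, 193.2] 2410 (array([ 0.507, -0.224,  0.013]), array([ 0.579, -0.173,  0.09 ])) [82. 81. 79.]
tool_stand 0.83 [301.3, 205.2] 628 (array([0.482, 0.018, 0.011]), array([0.532, 0.069, 0.086])) [53. 50. 48.]
side [ 0.18927098 -0.53382427  0.72596755] [-0.345, 0.897, -0.258, 0.1]
deburrer 0.59 [296.9, 163.7] 430 (array([0.49 , 0.018, 0.148]), array([0.51 , 0.032, 0.189])) [34. 33. 33.]
deburrer 0.57 [236.9, 176.0] 528 (array([0.359, 0.074, 0.124]), array([0.376, 0.09 , 0.17 ])) [113.  94.  17.]
short_post 0.84 [355.2, 266.6] 2791 (array([ 0.492, -0.241,  0.015]), array([ 0.573, -0.181,  0.089])) [76. 77. 76.]
short_post 0.79 [455.0, 296.5] 3207 (array([ 0.612, -0.404,  0.016]), array([ 0.7  , -0.343,  0.089])) [111.  19.  16.]
tool_stand 0.87 [295.1, 190.8] 902 (array([0.485, 0.011, 0.012]), array([0.533, 0.054, 0.101])) [44. 43. 42.]
[ 9.30113220e-05  9.74593738e-01 -2.23979993e-01 -1.84523764e-05] 0.45
```

View pics/top.png

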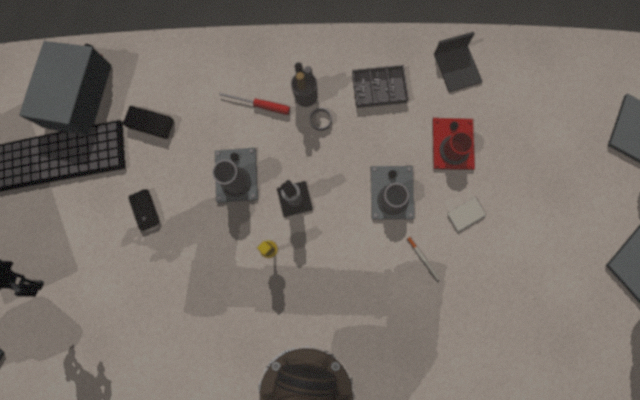

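View pics/side.png

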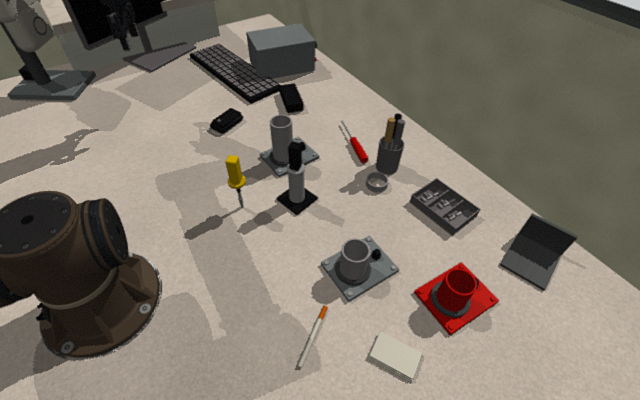

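Top picture: black deburrer at (292,190) in its stand, yellow look-alike at (266,248). The posts are short grey (395,193), tall grey (228,174) and red short (456,147). I choose the black tool and the short grey post, with its gland at about (392,175) top and (376,255) side. I'll measure these and check them in a crop.

```bash
cat > meas.py <<'E'
from h import *
from scipy.optimize import least_squares
def circ(P):
    r=least_squares(lambda c:np.hypot(*(P-c[:2]).T)-c[2],[*P.mean(0),.03],loss='soft_l1',f_scale=.002);return r.x.round(4)
def near(W,c,r): return np.hypot(W[...,0]-c[0],W[...,1]-c[1])<r
if __name__=="__main__":
  for c in("top","side"):
    z=np.load(f"{c}.npz");W=cloud(c,z["d"]);p=z["p"]
    m=near(W,(.5,-.22),.1)
    t=W[m];print(c,"table",np.nanmedian(W[near(W,(.45,-.1),.05)][:,2]))
    plate=t[(t[:,2]>.006)&(t[:,2]<.020)]
    print("plate rect",cv2.minAreaRect(plate[:,:2].astype(np.float32)*1000))
    rim=t[(t[:,2]>.083)&(t[:,2]<.1)];print("rim",len(rim),circ(rim[:,:2]),np.median(rim[:,2]))
    g=t[(t[:,2]>.024)&(t[:,2]<.04)&(np.hypot(t[:,0]-.5,t[:,1]+.225)>.045)];print("gland",len(g),np.median(g,0).round(4))
    t=W[near(W,(.495,.022),.07)]
    for lo,hi in((.165,.2),(.115,.16)):
        h=t[(t[:,2]>lo)&(t[:,2]<hi)];print("handle",lo,len(h),np.median(h,0).round(4),h.max(0).round(3),h.min(0).round(3),cv2.minAreaRect(h[:,:2].astype(np.float32)*1000))
    f=t[(t[:,2]>.003)&(t[:,2]<.02)];print("foot",np.median(f[:,2]),cv2.minAreaRect(f[:,:2].astype(np.float32)*1000))
  a=np.load("top.npz")["p"][150:230,260:430];b=np.load("side.npz")["p"][130:310,260:430]
  im=np.vstack([cv2.resize(a,None,fx=3.5,fy=3.5,interpolation=2)]);im2=cv2.resize(b,None,fx=3,fy=3,interpolation=2)
  cv=np.zeros((580,0+595,3),np.uint8);cv2.imwrite("pics/c1.png",im[...,::-1]*1);
  cv2.imwrite("pics/c2.png",cv2.convertScaleAbs(im2[...,::-1],alpha=1.5))
E
python3 meas.py
```

```text
top table 0.00041648390547921466
plate rect ((495.37384033203125, -226.6084442138672), (162.38612365722656, 188.82301330566406), 89.69500732421875)
rim 143 [ 0.4911 -0.2253  0.028 ] 0.08984555458386856
gland 42 [ 0.5548 -0.2247  0.0314]
handle 0.165 150 [0.4959 0.0276 0.1871] [0.512 0.044 0.192] [0.481 0.012 0.166] ((497.4162902832031, 28.249698638916016), (26.914813995361328, 25.761241912841797), 36.6460075378418)
handle 0.115 134 [0.488  0.0208 0.1193] [0.518 0.05  0.158] [0.477 0.006 0.115] ((494.5668029785156, 26.526893615722656), (36.56623840332031, 42.502838134765625), 31.823623657226562)
foot 0.00932007069836982 ((496.3928527832031, 23.065811157226562), (131.61683654785156, 133.36734008789062), 37.396575927734375)
side table 3.6533408614980445e-05
plate rect ((510.0753479003906, -226.72157287597656), (110.06167602539062, 141.28701782226562), 89.73580169677734)
rim 229 [ 0.4893 -0.2267  0.0277] 0.08903088174078888
gland 46 [ 0.5541 -0.2267  0.0312]
handle 0.165 172 [0.4922 0.0209 0.1841] [0.511 0.038 0.19 ] [0.48  0.011 0.165] ((494.7374267578125, 25.27798843383789), (26.7493896484375, 26.116222381591797), 34.01301574707031)
handle 0.115 252 [0.4887 0.0178 0.1294] [0.518 0.045 0.16 ] [0.475 0.004 0.115] ((494.0843200683594, 22.646032333374023), (34.3836784362793, 43.01088333129883), 69.34110260009766)
foot 0.00965775436899663 ((495.9128723144531, 22.27923583984375), (114.93852996826172, 111.06031799316406), 49.1692008972168)
```

View pics/c2.png

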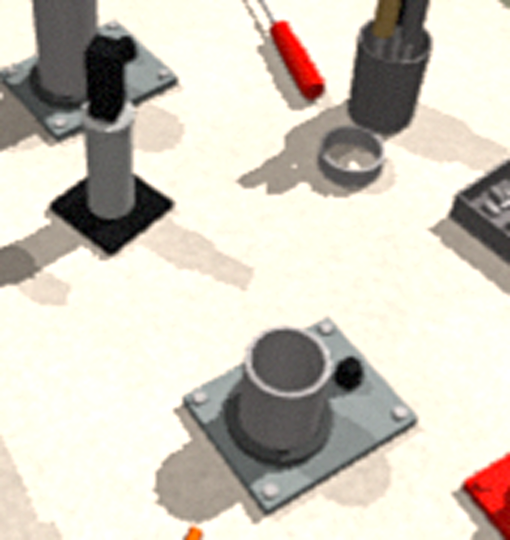

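View pics/c1.png

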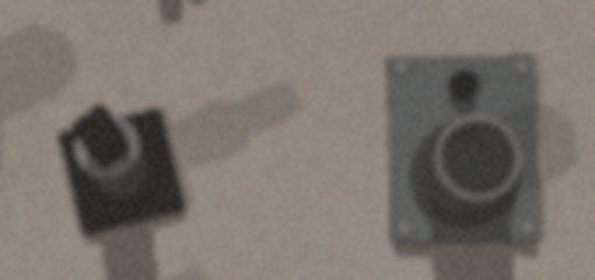

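Top crop: dark tool at crop (100,135) in its stand, and the grey short post ring at (477,160) with its gland at (463,85). The side crop agrees: ring at (288,360), gland at (348,375), so the gland lies in +x. The choice holds, so I'll grasp.

```bash
cat >> h.py <<'E'
def down(yaw): # tool z down, tool x at world yaw
    return [0,np.cos(yaw/2),np.sin(yaw/2),0]
E
python3 - <<'E'
from h import *
p0=np.array([.496,.0268])
J=np.array(sensors.current_joint_pos())
best=None
for k in(-2,-1,0,1):
    y=np.radians(35+90*k);q=down(y);j=kinematics.ik([*p0,.134],q);j2=kinematics.ik([.49,-.226,.191],q)
    print(35+90*k,None if j is None else np.round(j,2),None if j2 is None else np.round(j2,2))
    if j is not None and j2 is not None and(best is None or abs(j[5])<abs(best[1][5])):best=(q,j)
q=best[0]
manip.move_pose([*p0,.26],q)
print(sensors.current_time(),sensors.current_ft_force())
print("hit",manip.move_straight([*p0,.134],max_speed=.1,force_limit=8))
jaws.command_gripper(0.0)
print(sensors.current_opening(),sensors.current_finger_force(),sensors.current_ft_force(),sensors.current_ee_pos(),sensors.current_ee_rot(),sensors.current_time())
E
```

```text
-145 [ 0.45  0.16 -0.51  0.   -0.91 -1.41] [-0.07  0.17 -0.35  0.   -1.06 -0.89]
-55 [ 0.45  0.16 -0.51  0.   -0.91  0.16] [-0.07  0.17 -0.35  0.   -1.06  0.68]
35 [ 0.45  0.16 -0.51  0.   -0.91  1.73] [-0.07  0.17 -0.35  0.   -1.06  2.25]
125 [ 0.45  0.16 -0.51  0.   -0.91 -2.98] [-0.07  0.17 -0.35  0.   -1.06 -2.46]
2.65 [0.66405966 0.4781696  0.06152286]
hit False
0.29203035826101936 59.89203751087189 [-0.01676517  0.84222195  2.63623556] [0.49620884 0.02688321 0.13425241] [-1.56055224e-04  8.87035980e-01 -4.61700243e-01  1.78980627e-04] 4.6333
```

Run:
```python
from h import *
e=sensors.current_ee_pos();x,y=e[:2]
manip.move_straight([x,y,.29],max_speed=.12)
print(sensors.current_ft_force(),sensors.current_opening(),sensors.current_ee_pos())
manip.move_straight([.490,-.226,.25],max_speed=.15)
manip.pause(.3)
F=np.array([sensors.current_ft_force() for _ in range(3)]);print(F)
e=sensors.current_ee_pos();print(e)
W={}
for c in("side","top"):
    p,d=viewer.snapshot(c);np.savez(f"{c}2.npz",p=p,d=d);W=cloud(c,d)
    m=(np.hypot(W[...,0]-e[0],W[...,1]-e[1])<.04)&(W[...,2]>.105)&(W[...,2]<.25)
    t=W[m]
    for lo in np.arange(.13,.25,.01):
        s=t[(t[:,2]>=lo)&(t[:,2]<lo+.01)]
        if len(s):print(c,lo.round(3),len(s),s.mean(0).round(4))
    if c=="side":save("hand",cv2.resize(p[150:330,270:450],None,fx=3,fy=3,interpolation=2))
print(sensors.current_time())
```

```text
[ 0.13596314  0.15878255 -1.15909426] 0.29473229079695323 [0.49581998 0.02679795 0.2891659 ]
[[-0.49920247  0.2945056  -2.08992668]
 [-0.49920247  0.2945056  -2.08992668]
 [-0.49920247  0.2945056  -2.08992668]]
[ 0.49009659 -0.22575353  0.25010288]
side 0.13 6 [ 0.4877 -0.2274  0.1373]
side 0.14 13 [ 0.4874 -0.2274  0.1454]
side 0.15 11 [ 0.4862 -0.2278  0.1553]
side 0.16 17 [ 0.4861 -0.229   0.1653]
side 0.17 21 [ 0.487  -0.2273  0.1731]
side 0.18 14 [ 0.4865 -0.2279  0.1853]
side 0.19 14 [ 0.4864 -0.2283  0.1958]
side 0.2 11 [ 0.486  -0.2292  0.2031]
side 0.22 30 [ 0.4749 -0.2358  0.2282]
side 0.23 206 [ 0.4827 -0.2329  0.2339]
side 0.24 27 [ 0.4839 -0.2354  0.243 ]
top 0.22 8 [ 0.4735 -0.2169  0.2274]
top 0.23 89 [ 0.4816 -0.2149  0.2341]
top 0.24 11 [ 0.482  -0.2163  0.2454]
8.3417
```

View pics/hand.png

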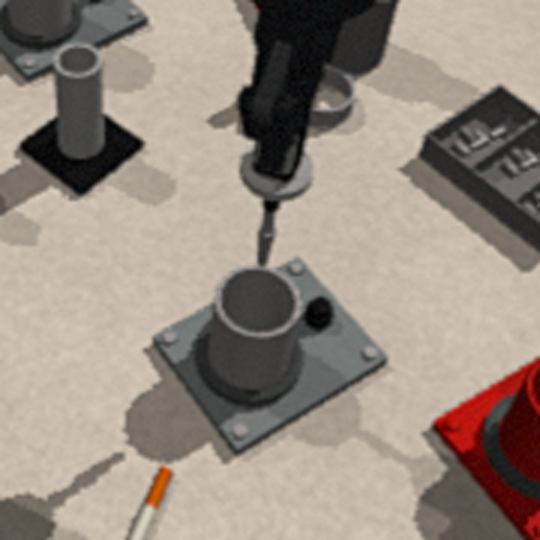

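```bash
cat >> h.py <<'E'
def favg(n=8,dt=.02):
    F=[]
    for _ in range(n): manip.pause(dt);F.append(sensors.current_ft_force())
    return np.mean(F,0),np.std(F,0)
E
python3 - <<'E'
from h import *
from meas import circ
z=np.load("side2.npz");W=cloud("side",z["d"]);t=W[np.hypot(W[...,0]-.496,W[...,1]-.023)<.05];s=t[(t[:,2]>.104)&(t[:,2]<.12)]
print("stand",len(s),circ(s[:,:2]),np.median(s[:,2]))
c=np.array([.4885,-.227])
manip.move_straight([*c,.25],max_speed=.1)
print("hit",manip.move_straight([*c,.191],max_speed=.08,force_limit=5))
b=favg(12);print("base",b)
for r in(.018,.022,.026):
    manip.move_straight([c[0]+r,c[1],.191],max_speed=.04,force_limit=6)
    f=favg();print(r,(f[0]-b[0]).round(2),f[1].round(2),sensors.current_ee_pos())
np.save("base.npy",b[0]);print(sensors.current_time())
E
```

```text
stand 93 [0.4953 0.0263 0.0178] 0.10866233235877709
hit False
base (array([ 0.20958921, -0.13396186, -1.53144473]), array([0.48914347, 0.43345611, 0.24921714]))
0.018 [-0.22  0.33  0.09] [0.47 0.33 0.41] [ 0.50631633 -0.2269946   0.19093492]
0.022 [-0.52  0.1  -0.36] [0.27 0.87 0.44] [ 0.51047042 -0.22700215  0.19099154]
0.026 [-0.85 -0.1   0.35] [0.32 0.59 0.2 ] [ 0.51441376 -0.22700198  0.19094061]
11.175
```

Run:
```python
from h import *
c=np.array([.4885,-.227]);b=np.load("base.npy");r=.0265;ef=1.1
for a in range(0,377,8):
    t=-np.radians(a);n=np.array([np.cos(t),np.sin(t)])
    manip.move_straight([*(c+r*n),.191],max_speed=.03)
    f=favg(5,.02)[0]-b
    F=-f[:2]@n;ef+=.2*(F-ef)
    r=np.clip(r+np.clip(.25*.004*(1.15-ef),-.0003,.0003),.0245,.0295)
    if a%24==0:print(a,round(F,2),round(ef,2),round(r*1e3,1),f[2].round(1))
print(sensors.current_time(),sensors.current_ee_pos())
p,d=viewer.snapshot("side");save("end",cv2.resize(p[150:330,270:450],None,fx=3,fy=3,interpolation=2))
```

```text
0 0.28 0.94 26.7 0.1
24 0.67 0.86 27.5 0.5
48 1.21 0.96 28.2 -0.1
72 2.17 1.4 28.0 0.3
96 1.37 1.48 27.1 -0.2
120 1.68 1.55 26.2 -0.1
144 1.3 1.48 25.3 0.2
168 1.12 1.42 24.5 -0.4
192 1.34 1.23 24.5 0.3
216 0.72 0.91 25.0 0.2
240 0.71 0.89 25.6 0.4
264 0.71 0.75 26.5 0.5
288 0.49 0.72 27.4 0.1
312 0.21 0.59 28.3 0.6
336 0.9 0.8 29.2 0.4
360 1.19 0.94 29.5 0.6
28.35 [ 0.51686952 -0.23522665  0.19102161]
```

View pics/end.png

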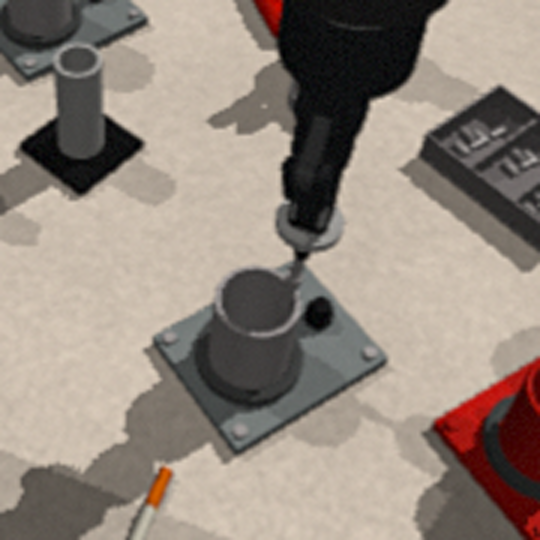

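Picture: the blade is against the rim on the gland side, at (298,270). I'll move to the bore centre and check the force baseline, to see whether the low readings near 300° were still contact.

Run:
```python
from h import *
b=np.load("base.npy");f0=favg(10)
manip.move_straight([.490,-.226,.191],max_speed=.06);manip.pause(.2)
f=favg(20);print(f0[0]-b,(f[0]-b).round(2),f[1].round(2),sensors.current_time())
```

```text
[-1.20694439  0.51299792  0.54096379] [-0.09  0.11  0.15] [0.64 0.52 0.63] 29.725
```

The baseline is unchanged, so contact held (at least about 0.6 N all round). Now I'll return the tool.

Run:
```python
from h import *
p=np.array([.4960,.0267])
manip.move_straight([.490,-.226,.27],max_speed=.12)
manip.move_straight([*p,.285],max_speed=.15)
manip.pause(.3)
print("hit",manip.move_straight([*p,.150],max_speed=.08,force_limit=5),sensors.current_ee_pos())
print("hit",manip.move_straight([*p,.133],max_speed=.03,force_limit=5),sensors.current_ee_pos(),sensors.current_ft_force(),sensors.current_time())
```

```text
hit False [0.49626963 0.02679888 0.15042642]
hit True [0.49578889 0.02663655 0.1342073 ] [-1.99920797 -0.65994279  6.25429891] 35.0333
```

Seated at the original height, so I'll release and look.

Run:
```python
from h import *
jaws.command_gripper(1.0)
e=sensors.current_ee_pos()
manip.move_straight([e[0],e[1],.27],max_speed=.1)
manip.move_pose([.40,.30,.30],sensors.current_ee_rot())
manip.pause(.3)
p,d=viewer.snapshot("side");save("fin",cv2.resize(p[110:230,230:390],None,fx=4,fy=4,interpolation=2))
W=cloud("side",d);t=W[np.hypot(W[...,0]-.495,W[...,1]-.022)<.05];h=t[(t[:,2]>.165)]
print(len(h),h.max(0).round(3),cv2.minAreaRect(h[:,:2].astype(np.float32)*1000),sensors.current_ee_pos(),sensors.current_time())
```

```text
177 [0.51  0.041 0.19 ] ((493.932861328125, 24.511451721191406), (26.598722457885742, 24.99659538269043), 33.070533752441406) [0.40035716 0.29942883 0.29997683] 38.625
```

View pics/fin.png

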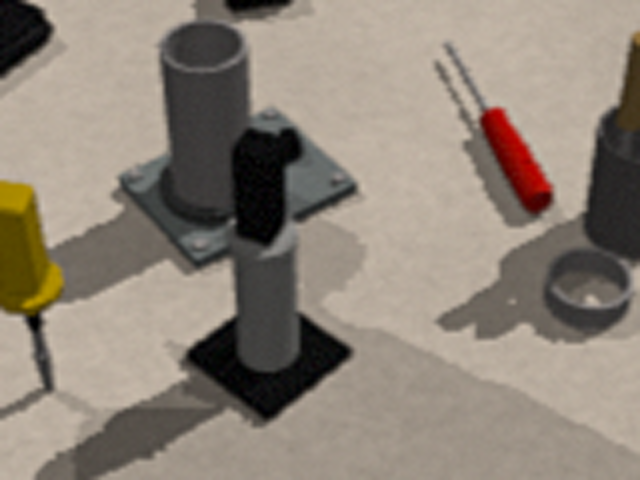

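The tool stands upright in its stand at (262,200), and the gripper is clear of it.

```bash
python3 -c "
from h import *
print(job.sign_off())"
```

```text
the job is handed in; nothing more can be done
None
```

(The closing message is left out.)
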